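# Refit the wing handle on the drinker-line valve

## Robot

A 7-joint arm with a two-finger parallel gripper is mounted at the origin on the work surface. World frame = base frame: x ahead of the robot, y to its left, z up, the work surface at z = 0. Lengths are in m, angles in rad, forces in N, time in s.
With the tool pointing down it reaches from about 0.425 to 0.925 m from the base axis. Payload 6.8 kg.
Tool frame: the origin (TCP) lies at the very end of the fingers, on their centre line; the grasp point (between the pads) lies 19 mm behind it (tcp_to_grasp is the distance from the TCP to the grasp point, in m); z points along the fingers, y is the direction in which the jaws open and shut (so a half turn about z gives the same grasp; the last joint's range is limited). The gripper opens to 85 mm and grips with 20 to 120 N. Pads are 22 mm wide; open, the fingers measure 114 mm over their backs; the gripper's body (76 mm by 85 mm) begins 54 mm behind the grasp point. The pads swing forward as they close: fully open they stand 13 mm farther back than shut.
Start: joints at [1.191, 0.477, 0.022, 1.555, -0.011, 1.109, -0.083], TCP at [0.181, -0.65, 0.231] pointing down, gripper open.
Joint ranges: [-2.96, 2.96], [-0.34, 2.1], [-1.41, 1.46], [0.24, 2.44], [-1.37, 4.51], [0.17, 1.92], [-2.96, 2.96]. Speed limits (rad/s): [2.39, 2.39, 3.14, 3.14, 3.14, 3.14, 3.14].

## Interface

Orientations are given as a unit quaternion [w, x, y, z].
In Python, from station import * gives the robot as it stands.
- The arm moves only by the tool apply_moves, never from a script. Its argument "increments" is one flat list of numbers, 5 for each row, row after row: the finger opening in mm, from 0 to 85.4, then the shift along the tool's x, y, z in mm, then the turn about the tool's z in degrees. In form: [claw, tx, ty, tz, roll, claw, tx, ty, tz, roll, ...]. A call has 1 to 12 rows; each row shifts and turns the pose as measured when the row begins, along the tool's axes as they then stand; what a row does not reach is not made up. A row lasts 1/8 s, in which the tool goes at most 62.5 mm and 10.7 degrees, less where a joint would pass 70% of its speed; a pose out of reach is approached as far as the arm can. A call with a gripper value outside its range is refused whole. The fingers move at their own pace and stop on an object; "squeeze" is the grip in N (left out, the last holds). Time passes only in rows, so rows that do not move let the fingers close. It gives the time, the measured TCP pose, the force and the opening at its end, in the units of the state.
- get_obs(): the state, without advancing time (a new reading comes with each control period).
- read_camera(name): name is "scene" or "top" or "wrist"; returns (picture, depth): 384x512x3 uint8, blue, green, red; 384x512 float32, m along the optical axis (not along the pixel's ray), 0 where there is no reading.
- get_calibration(name): a dict with "mtx" (3x3 intrinsics, pixels), "camera_from_world" (4x4, takes a point from world to camera coordinates); the wrist camera has in their place "T_tool_cam" (4x4, takes a point from camera to tool coordinates, whose origin is the TCP and whose axes are the flange's). Camera axes: x right, y down, z forward; pixel columns grow to the right and rows downward; lengths in m; the calibration is good to about 2 mm. A picture is of the moment at which its call begins: read the wrist's pose just before it. get_calibration takes no time and is no camera call.
- hand_in(): hands the job in, once; it reports no verdict.
Trained networks look in the newest picture that a camera, given by its name, has taken for a name from the list of things; names that differ only in an ending like _2 or _b are one class to them, and where a whole thing is asked for, a point or a joint stands for the part that bears it (a point fixed in the world has none). Each returns a list of dicts, best first, with "p" (0 to 1); they miss things now and then, are a little off and sometimes report something else, mostly with a low value. They report only what shows in the picture. A call takes as long as a camera call. They do not tell look-alikes from the thing itself.
- outline_of(camera, thing): "pixels" (384x512 bool, what is visible of it) and "extent" ([centre column, centre row, width, height] in pixels, round what is visible of it).
The state is a dict: "t": time; "q": joint angles; "joint_vel": joint speeds; "joint_torque": joint torques, N m; "eef_pos": TCP position; "tool_rot": TCP orientation; "contact_force": force on the tool from outside, world axes, zero at the start; "torque": the same for the moment, N m; "gripper_width": opening from 0.0 (shut) to 1.0 (fully open).
Only numpy, scipy, OpenCV 4.12 (cv2) and the standard library are available. Lean on these libraries where they do the work, as an engineer would, in place of code of your own. Each camera call takes 0.05 s, during which the arm holds its last target.

## Task

The wing handle of the rabbits' drinker-line valve has come off and stands on the desk. Put it back on the valve's slanted stem: hold it in line with the stem, press lightly and turn it slowly until its slot finds the flat-sided stem and it drops fully home, flat on the collar, then let go. Leave the keypad, the mug and the jar where they stand.

Things in the scene. Friction and masses are not known exactly. Their poses are not given: they have to be found in the camera images.
- handle: Dark steel wing handle, 0.25 kg, 68 mm tall, on the desk, opening down. Origin: centre of its underside; z up its turning axis. Round skirt 58 mm across, z 0-8 mm, its hollow narrowing from 35 to 27 mm across; hub 44 x 44 mm, z 8-34; in the hub a blind slot, 24 mm along x by 12 mm along y, z 8-30; wing bar on top. A half turn about z makes no difference.
- wing (a point): Middle of the handle's wing bar, the part to grip: on the handle's axis, 51 mm above its underside. The bar is 110 mm long along the handle's x, 22 mm thick along its y and 34 mm high (z 34 to 68 mm of the handle).
- collar: Fixed brass collar, 62 mm across, on a valve. Origin: centre of its flat top face; z out of the face along the stem, slanted 30 degrees from vertical towards the robot; y level; x up the slope, away from the robot. When the handle is home its origin lies here, z axes in line. Below: a 130 x 120 mm foot, and pipe stubs along y, 90 mm to each side, 55 mm below this point.
- stem_end (a point): Middle of the stem's free end, 28 mm out from the collar along its z. The stem is a flat-sided steel key 22 x 10 mm. Its turn is not measured: its 22 mm length lies anywhere within 0.6 rad either way of the collar's x. It stays put under light rubbing (0.6 N m turns it). The handle enters within about 0.1 rad of the right turn; else its hub rests on the end, 20 mm short of home.
- keypad: White payment keypad, 120 x 75 x 22 mm, lying loose on the desk; origin at the centre of its underside, long side along x. A bystander.
- mug: White mug, 78 mm across and 90 mm tall, origin at the centre of its underside. A bystander.
- jar: Glass jar with steel lid, 64 mm across and 85 mm tall, origin at the centre of its underside. A bystander.
Not all that is in view belongs to the job. What is shaped like the handle but blue is not meant. There is more than one size of the part that bears collar; the job needs the larger.

How it is judged:
By the outcome, as a careful person would: the job done as asked, in the order asked, and still so for the second after the job is handed in, with the robot touching nothing.
It also fails if it takes over 64 s, if anything falls off the work surface, if the arm or the gripper's body presses on something with over 40 N, if the wrist force passes 120 N, or if a joint passes its speed limit or range.

## Working session

There is one attempt and no reset: what is moved stays moved. The work goes in short steps, Python scripts to look and compute and a tool call to move; the robot and the scene stay as the last step left them, time stands still between calls to the robot, and variables do not carry over. Pictures are saved under pics/ and viewed, and the job is handed in when it is done.

Besides the shell and the picture viewer there is one more tool, called after "Call:" by a JSON object that holds its "fn" and its "kwargs", one argument or row to a line. apply_moves: Moves the arm, as the interface text tells. Its arguments: {"type":"object","properties":{"increments":{"type":"array"},"squeeze":{"type":"number"}},"required":["increments"]}

```bash
ls; mkdir -p pics; python3 - <<'E'
from station import *
import cv2,numpy as np
print(get_obs())
for n in ("scene","top"):
    p,d=read_camera(n); cv2.imwrite(f"pics/{n}0.png",p); np.save(f"pics/{n}0.npy",d)
    c=get_calibration(n); print(n,c)
    for th in ("handle","collar"):
        for o in outline_of(n,th): print(n,th,round(o["p"],2),np.round(o["extent"]))
print(get_calibration("wrist"))
E
```

```text
pics
{'t': 0.0, 'q': array([ 1.19090015,  0.47783168,  0.02232128,  1.55647108, -0.01149846,
        1.10927775, -0.08307376]), 'joint_vel': array([-6.07682003e-04,  6.36450249e-04,  4.08827766e-05, -7.49451865e-04,
       -1.67731933e-03,  9.13701853e-04,  1.54943733e-04]), 'joint_torque': array([ 6.37254789e-05, -5.96442676e+01,  1.60787601e+00, -2.81192869e+01,
        1.24252687e-02,  9.32182797e-03,  1.18242457e-05]), 'eef_pos': array([ 0.18104682, -0.64964562,  0.23029589]), 'tool_rot': array([-9.10082950e-04,  9.90775245e-01,  1.35512175e-01, -1.91290859e-04]), 'contact_force': array([0.23675017, 0.83107671, 0.18444196]), 'torque': array([-0.00327644, -0.01847416,  0.0010313 ]), 'gripper_width': 1.0027904838820205}
scene {'mtx': array([[370.91445378,   0.        , 258.6429649 ],
       [  0.        , 370.91445378, 190.51506905],
       [  0.        ,   0.        ,   1.        ]]), 'camera_from_world': array([[-0.76249064,  0.64680441,  0.01587682,  0.39482401],
       [ 0.42988457,  0.52480715, -0.73469498, -0.16549965],
       [-0.48353623, -0.55337284, -0.67821178,  1.584375
[... 710 characters left out ...]
le 0.68 [297. 178.  40.  27.]
top handle 0.68 [404. 206.  41.  37.]
top handle 0.65 [349. 177.  30.  41.]
top collar 0.94 [166. 185.  24.  25.]
top collar 0.57 [ 90. 188.  22.  20.]
{'mtx': array([[275.23767956,   0.        , 256.78404293],
       [  0.        , 275.23767956, 190.74074882],
       [  0.        ,   0.        ,   1.        ]]), 'T_tool_cam': array([[ 3.22599306e-04, -9.51320253e-01, -3.08203945e-01,
         7.90273492e-02],
       [ 9.99999715e-01,  5.17465915e-04, -5.50533485e-04,
         5.77306366e-04],
       [ 6.83218691e-04, -3.08203680e-01,  9.51320148e-01,
        -1.41685662e-01],
       [ 0.00000000e+00,  0.00000000e+00,  0.00000000e+00,
         1.00000000e+00]])}
```

View pics/scene0.png

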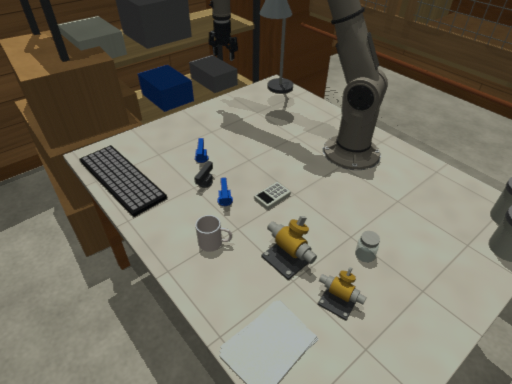

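View pics/top0.png

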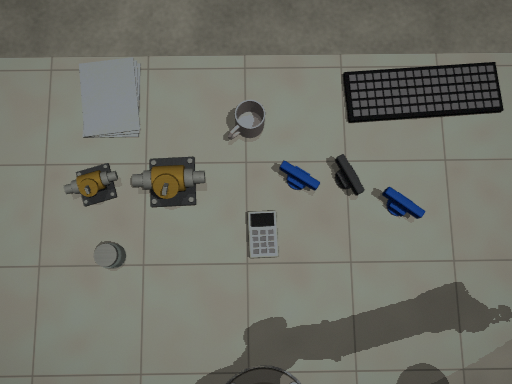

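```bash
python3 - <<'E'
import cv2
p=cv2.imread("pics/top0.png")
cv2.imwrite("pics/top0h.png",cv2.resize(p[130:240,260:440],None,fx=4.4,fy=4.4,interpolation=cv2.INTER_CUBIC))
cv2.imwrite("pics/top0c.png",cv2.resize(p[130:240,50:230],None,fx=4.4,fy=4.4,interpolation=cv2.INTER_CUBIC))
E
```

```text
(no output)
```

View pics/top0h.png

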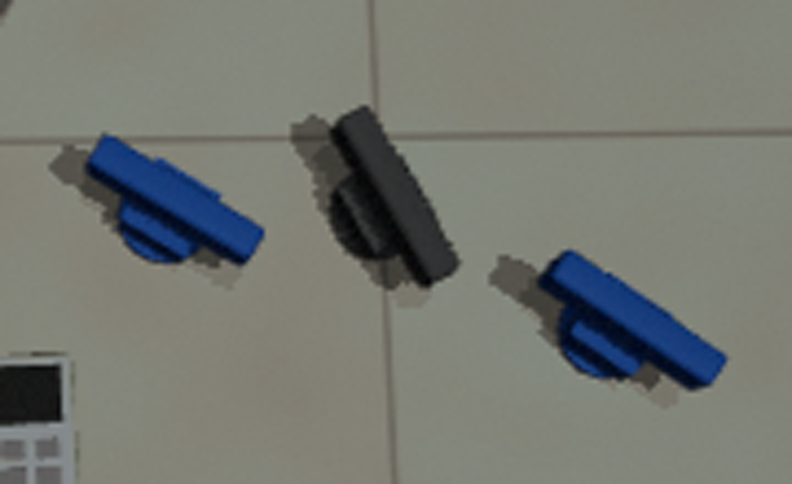

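View pics/top0c.png

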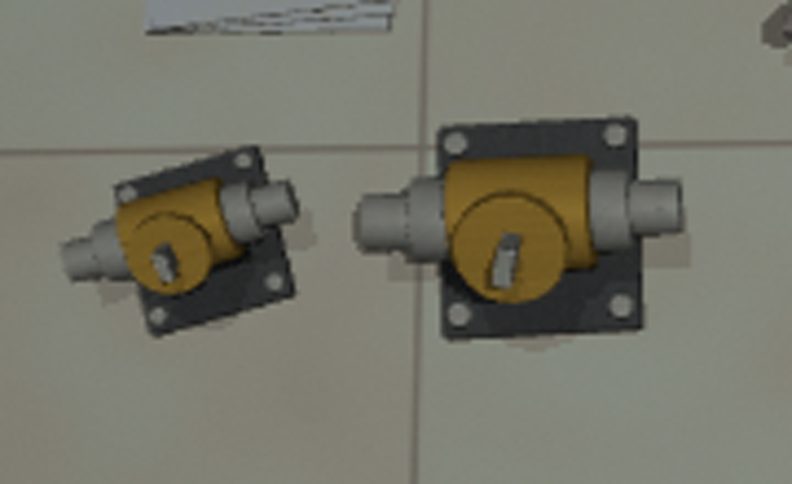

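The top view shows the dark steel handle at (347,176). Its look-alikes are the two blue ones at (298,177) and (404,204), which I reject. The larger valve has its collar at (166,185) with the stem turned slightly, and the smaller one at (90,188) is rejected. Next I measure.

```bash
cat > h.py <<'E'
import numpy as np,cv2
from scipy.spatial.transform import Rotation as R
def cloud(d,c):
    K=c["mtx"]; T=np.linalg.inv(c["camera_from_world"])
    v,u=np.mgrid[:d.shape[0],:d.shape[1]]
    P=np.stack([(u-K[0,2])*d/K[0,0],(v-K[1,2])*d/K[1,1],d],-1)
    return P@T[:3,:3].T+T[:3,3]
def camwrist(c,o):
    T=np.eye(4);q=o["tool_rot"];T[:3,:3]=R.from_quat(q[[1,2,3,0]]).as_matrix();T[:3,3]=o["eef_pos"]
    return np.linalg.inv(T@c["T_tool_cam"])
E
python3 - <<'E'
from h import *
from station import *
for n in ("top","scene"):
    d=np.load(f"pics/{n}0.npy");im=cv2.imread(f"pics/{n}0.png");W=cloud(d,get_calibration(n))
    v,u=np.mgrid[:384,:512]
    if n=="top": m=(u>325)&(u<372)&(v>148)&(v<200); mc=(u>145)&(u<185)&(v>165)&(v<210)
    else: m=(u>190)&(u<216)&(v>160)&(v<190); mc=(u>280)&(u<315)&(v>210)&(v<245)
    m&=(d>0); z=W[...,2]
    print(n,"desk z",np.median(z[m&(z<.02)]))
    t=m&(z>.058)
    p=W[t];c=p.mean(0);e=cv2.minAreaRect(p[:,:2].astype(np.float32));print("bar",len(p),c,np.percentile(p[:,2],[5,50,95]),e)
    # collar plane
    p=W[mc&(d>0)]; ax=np.array([-.5,0,np.sqrt(3)/2])
    print("max z", p[:,2].max(),"h along axis hist",np.histogram(p@ax,bins=25))
    bl=im[...,0].astype(int);
E
```

```text
top desk z -0.00151709438095049
bar 377 [ 0.58994138 -0.22645684  0.0656005 ] [0.06076474 0.06571812 0.07012982] ((0.5908603072166443, -0.22738510370254517), (0.1098184585571289, 0.023767009377479553), 27.725727081298828)
max z 0.15484230635217133 h along axis hist (array([ 13,   5,   7,   0,   8,  20,  58, 176, 260,  91,   1,   9,  40,
        80, 126, 188,  98,   3,   5,  42, 390,  35,   9,   8,  36]), array([-0.31941756, -0.31208627, -0.30475498, -0.29742369, -0.2900924 ,
       -0.28276111, -0.27542982, -0.26809853, -0.26076725, -0.25343596,
       -0.24610467, -0.23877338, -0.23144209, -0.2241108 , -0.21677951,
       -0.20944822, -0.20211693, -0.19478564, -0.18745435, -0.18012306,
       -0.17279177, -0.16546048, -0.15812919, -0.15079791, -0.14346662,
       -0.13613533]))
scene desk z 0.001149687710160996
bar 142 [ 0.59845808 -0.22460522  0.06719468] [0.05992471 0.06748787 0.07142001] ((0.5962907075881958, -0.22792765498161316), (0.10882361233234406, 0.024925081059336662), 29.01736831665039)
max z 0.1577266490806981 h along axis hist (array([ 16,  33,  60,  56,  52,  60,  65,  67,  79,  81, 103,  97,  69,
        29,  22,   8,  27,  32, 107,  24,  10,  12,  10,   9,  17]), array([-0.25610105, -0.25145192, -0.24680278, -0.24215364, -0.23750451,
       -0.23285537, -0.22820624, -0.2235571 , -0.21890796, -0.21425883,
       -0.20960969, -0.20496056, -0.20031142, -0.19566228, -0.19101315,
       -0.18636401, -0.18171488, -0.17706574, -0.1724166 , -0.16776747,
       -0.16311833, -0.1584692 , -0.15382006, -0.14917092, -0.14452179,
       -0.13987265]))
```

```bash
cat > col.py <<'E'
from h import *
def fit(W,ok,im,seed):
    # plane fit near seed
    P=W[ok]; ax=np.array([-.5,0,.866])
    p=P[np.linalg.norm(P-seed,axis=1)<.05]
    h=p@ax; hist,e=np.histogram(h,bins=np.arange(h.min(),h.max(),.002)); 
    h0=e[np.argmax(np.convolve(hist,[1,1,1],'same'))]+.001
    n=ax;c0=None
    q=p[abs(h-h0)<.004]
    for _ in range(5):
        c=q.mean(0);n=np.linalg.svd(q-c)[2][2]; n*=np.sign(n[2]); q=p[abs((p-c)@n)<.003]
    y=np.cross([0,0,1],n);  y/=np.linalg.norm(y)
    y=np.cross(n,[1,0,0]);y-=0
    y=np.cross(n,np.array([1,0,0.]));y=np.array([-n[1],n[0],0]);y/=np.linalg.norm(y); y*=np.sign(y[1]); x=np.cross(y,n)
    Rm=np.stack([x,y,n],1)
    l=(q-c)@Rm; cc,r=cv2.minEnclosingCircle(l[:,:2].astype(np.float32))
    e=cv2.fitEllipse(cv2.convexHull(l[:,:2].astype(np.float32)))
    o=c+Rm@[e[0][0],e[0][1],0]
    o2=c+Rm@[cc[0],cc[1],0]
    print("n",n,"tilt",np.degrees(np.arccos(n[2])),"yaw",np.degrees(np.arctan2(-n[1],-n[0])),"n pts",len(q),"ell",e[1],"r",r,"o",o,o2)
    L=(p-o)@Rm; s=L[(L[:,2]>.022)&(L[:,2]<.034)&(np.hypot(L[:,0],L[:,1])<.016)]
    if len(s)>3: print("stem top",len(s),s.mean(0),cv2.minAreaRect(s[:,:2].astype(np.float32)))
    s=L[(L[:,2]>.006)&(L[:,2]<.034)&(np.hypot(L[:,0],L[:,1])<.02)]
    if len(s)>3: print("stem all",len(s),s.mean(0),cv2.minAreaRect(s[:,:2].astype(np.float32)))
    return o,Rm
E
python3 - <<'E'
from col import *
from station import *
for n,px in (("top",(166,192)),("scene",(299,225))):
    d=np.load(f"pics/{n}0.npy");W=cloud(d,get_calibration(n))
    print(n,W[px[1],px[0]]); fit(W,d>0,None,W[px[1],px[0]])
E
```

```text
top [0.53690099 0.22662848 0.13680249]
n [-0.51210696 -0.01726789  0.85874809] tilt 30.823692346939254 yaw 1.9312417201428005 n pts 361 ell (0.06026102602481842, 0.06052097678184509) r 0.03099534474313259 o [0.55264282 0.23049519 0.12431651] [0.55248333 0.23026302 0.12421673]
stem top 40 [ 0.00064237 -0.00052847  0.02781936] ((0.0008194670081138611, -0.00017066160216927528), (0.009535340592265129, 0.019823336973786354), 77.73908996582031)
stem all 57 [ 0.00222121 -0.00126918  0.0236572 ] ((0.001998702995479107, 0.0015594316646456718), (0.014665493741631508, 0.022378457710146904), 75.27854919433594)
scene [0.55868783 0.23025455 0.12680843]
n [-0.48462697 -0.00900428  0.87467458] tilt 28.993513951411554 yaw 1.064422575032288 n pts 122 ell (0.06051285192370415, 0.061173468828201294) r 0.031486786901950836 o [0.55809303 0.2297482  0.12707352] [0.55836545 0.23036306 0.12723078]
stem top 22 [ 0.00058835 -0.00018801  0.0263422 ] ((-0.0013975040055811405, -1.0691583156585693e-05), (0.01087990403175354, 0.022672738879919052), 64.90614318847656)
stem all 58 [0.00181501 0.00015899 0.0187327 ] ((-0.0009917346760630608, -5.770381540060043e-05), (0.011240779422223568, 0.023415744304656982), 63.609046936035156)
```

Call:
{"fn": "apply_moves", "kwargs": {
  "increments": [85,51,-30,0,0,85,51,-30,0,0,85,51,-30,0,0,85,51,-30,0,0,85,51,-30,0,0,85,51,-30,0,0,85,51,-30,0,0,85,51,-30,0,0,85,51,-30,0,0,85,51,-30,0,0],
  "squeeze": 40
}}

```text
t: 1.55
eef_pos: [0.6013, -0.2192, 0.2303]
tool_rot: [0.002, 0.992, 0.129, -0.0]
contact_force: [0.8, -0.5, -0.0]
gripper_width: 0.998
```

```bash
python3 - <<'E'
from station import *
o=get_obs();print(o)
E
```

```text
{'t': 1.55, 'q': array([ 0.38025476,  0.42723341, -0.17644307,  1.63653481,  0.08735813,
        1.08426313, -1.13361963]), 'joint_vel': array([-0.64022148,  0.31000667, -0.10090004, -0.4633916 ,  0.09943354,
        0.16284469, -0.75222919]), 'joint_torque': array([  2.71218404, -59.01303649,  -1.89902678, -25.50286889,
        -0.24659025,  -0.05956299,   0.97639695]), 'eef_pos': array([ 0.60132434, -0.21920275,  0.23029685]), 'tool_rot': array([ 2.24196314e-03,  9.91647170e-01,  1.28960404e-01, -2.77991021e-04]), 'contact_force': array([ 0.775434  , -0.51720261, -0.02060355]), 'torque': array([-0.04346643, -0.01846485, -0.07083492]), 'gripper_width': 0.9983751620781082}
```

Call:
{"fn": "apply_moves", "kwargs": {
  "increments": [85,-3,0,20,-6,85,0,0,20,-6,85,0,0,0,0]
}}

```text
t: 1.92
eef_pos: [0.6032, -0.2119, 0.1895]
tool_rot: [0.001, 0.971, 0.24, 0.001]
contact_force: [-0.4, -0.3, -0.3]
gripper_width: 0.997
```

```bash
cat > wr.py <<'E'
from h import *
from station import *
def shot(name):
    o=get_obs(); p,d=read_camera("wrist"); c=get_calibration("wrist")
    cv2.imwrite(f"pics/{name}.png",p); np.save(f"pics/{name}.npy",d)
    C={"mtx":c["mtx"],"camera_from_world":camwrist(c,o)}
    return o,p,d,C,cloud(d,C)
E
python3 - <<'E'
from wr import *
o,p,d,C,W=shot("w1"); print(o["t"],o["eef_pos"],o["tool_rot"])
Rm=R.from_quat(o["tool_rot"][[1,2,3,0]]).as_matrix();print(Rm)
z=W[...,2]
for k in outline_of("wrist","handle"): 
    m=k["pixels"]&(d>0); print(k["p"],k["extent"],W[m].mean(0), p[m].mean(0))
    q=W[m&(z>.06)]
    if len(q)>10: print(np.percentile(q[:,2],[5,50,95]),cv2.minAreaRect(q[:,:2].astype(np.float32)))
E
```

```text
1.925 [ 0.60317584 -0.21189018  0.18946934] [9.28618220e-04 9.70757735e-01 2.40056696e-01 1.15803230e-03]
[[ 0.88474288  0.46607164  0.00269418]
 [ 0.46607594 -0.88474384 -0.00124694]
 [ 0.0018025   0.00235891 -0.99999559]]
0.87 [266.2, 193.2, 43.8, 106.7] [ 0.59821424 -0.22629793  0.05486894] [38.2464332  37.54669261 37.36024643]
[0.06408571 0.06661456 0.06788203] ((0.5944892168045044, -0.22977575659751892), (0.10853178799152374, 0.021710840985178947), 27.797077178955078)
0.69 [151.3, 139.4, 87.4, 106.9] [ 0.60015551 -0.10358769  0.05363307] [69.47945814 29.64135021 10.45303131]
[0.06288701 0.06667028 0.06797001] ((0.5939034819602966, -0.10165528953075409), (0.10983233898878098, 0.021654488518834114), 56.988067626953125)
0.57 [329.1, 289.6, 47.3, 72.5] [ 0.53100057 -0.34357456  0.05579188] [92.24626068 41.50854701 15.52510684]
[0.06372418 0.06646156 0.06792513] ((0.5627895593643188, -0.30720412731170654), (0.20760472118854523, 0.02259921282529831), 51.568111419677734)
```

View pics/w1.png

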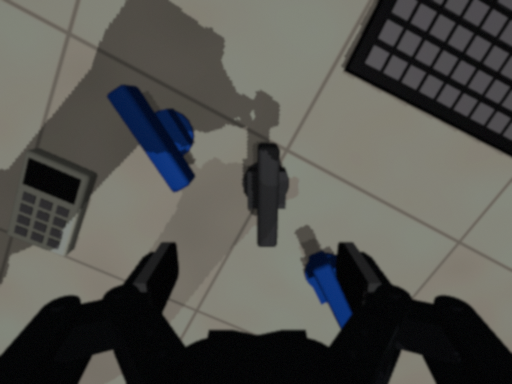

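The dark handle is centred at (266,193), with a blue one on each side. Its axis is at (0.5945, -0.2298) and the bar lies at 27.8°, already in line with the tool's x. I go down next.

Call:
{"fn": "apply_moves", "kwargs": {
  "increments": [50,-8,6,30,0,50,-8,6,30,0,50,0,0,30,0,50,0,0,20,0,50,0,0,0,0]
}}

```text
t: 2.65
eef_pos: [0.5997, -0.2364, 0.0854]
tool_rot: [0.006, 0.972, 0.233, 0.007]
contact_force: [0.4, 0.1, 0.1]
gripper_width: 0.588
```

```bash
cat > g.py <<'E'
from h import *
from station import *
import sys
o=get_obs();Rm=R.from_quat(o["tool_rot"][[1,2,3,0]]).as_matrix()
print(o["t"],"q",np.round(o["q"],3),"pos",np.round(o["eef_pos"],4),"F",np.round(o["contact_force"],1),"M",np.round(o["torque"],2),"w",round(o["gripper_width"],3));print(np.round(Rm,4).tolist())
if len(sys.argv)>3:
    t=np.array([float(a) for a in sys.argv[1:4]]); print("to target mm",np.round(1000*Rm.T@(t-o["eef_pos"]),1))
E
python3 g.py .5945 -.2298 .038
```

```text
2.65 q [ 0.421  0.587 -0.197  1.75   0.157  0.802 -0.952] pos [ 0.5997 -0.2364  0.0854] F [0.4 0.1 0.1] M [ 0.01 -0.01 -0.  ] w 0.588
[[0.8915, 0.4528, 0.016], [0.4529, -0.8915, -0.008], [0.0107, 0.0144, -0.9998]]
to target mm [-2.2 -8.9 47.3]
```

Call:
{"fn": "apply_moves", "kwargs": {
  "increments": [50,-1,-5,15,0,50,-1,-3,10,-0.8,50,0,0,5,0,50,0,0,0,0]
}}

```text
t: 3.15
eef_pos: [0.5965, -0.23, 0.0561]
tool_rot: [0.007, 0.971, 0.24, 0.009]
contact_force: [-0.2, 0.6, -0.6]
gripper_width: 0.587
```

```bash
python3 g.py .5945 -.2298 .038
```

```text
3.15 q [ 0.411  0.617 -0.195  1.78   0.173  0.739 -0.96 ] pos [ 0.5965 -0.23    0.0561] F [-0.2  0.6 -0.6] M [-0.04  0.01  0.01] w 0.587
[[0.8846, 0.4659, 0.0201], [0.4662, -0.8846, -0.0091], [0.0135, 0.0175, -0.9998]]
to target mm [-1.9 -1.4 18. ]
```

Call:
{"fn": "apply_moves", "kwargs": {
  "increments": [50,-1,-1,12,0,50,-1,0,6,0,50,0,0,0,0]
}}

```text
t: 3.52
eef_pos: [0.5948, -0.2305, 0.0372]
tool_rot: [0.007, 0.971, 0.24, 0.009]
contact_force: [0.3, -0.2, 0.1]
gripper_width: 0.586
```

```bash
python3 g.py .5945 -.2298 .038
```

```text
3.525 q [ 0.409  0.641 -0.189  1.791  0.181  0.703 -0.966] pos [ 0.5948 -0.2305  0.0372] F [ 0.3 -0.2  0.1] M [ 0.   -0.   -0.07] w 0.586
[[0.8847, 0.4656, 0.0209], [0.4659, -0.8848, -0.0094], [0.0141, 0.0181, -0.9997]]
to target mm [ 0.1 -0.8 -0.8]
```

Close with a firm grip, then lift a little.

Call:
{"fn": "apply_moves", "kwargs": {
  "increments": [15,0,0,-1,0,15,0,0,0,0,15,0,0,0,0,15,0,0,0,0],
  "squeeze": 60
}}

```text
t: 4.03
eef_pos: [0.5951, -0.2305, 0.0388]
tool_rot: [0.007, 0.971, 0.24, 0.009]
contact_force: [-0.0, 0.1, -1.1]
gripper_width: 0.248
```

```bash
python3 g.py .5945 -.2298 .038
```

```text
4.025 q [ 0.409  0.639 -0.19   1.791  0.18   0.705 -0.965] pos [ 0.5951 -0.2305  0.0388] F [-0.   0.1 -1.1] M [ 0.06 -0.01 -0.02] w 0.248
[[0.8848, 0.4655, 0.0214], [0.4658, -0.8849, -0.0095], [0.0146, 0.0184, -0.9997]]
to target mm [-0.2 -0.9  0.8]
```

Call:
{"fn": "apply_moves", "kwargs": {
  "increments": [15,0,0,-40,0,15,0,0,-50,0,15,0,0,-50,0,15,0,0,-50,0,15,20,-45,-20,0,15,20,-45,-20,0,15,20,-45,-20,0,15,20,-45,-20,0,15,0,0,0,0]
}}

```text
t: 5.15
eef_pos: [0.574, -0.0259, 0.3129]
tool_rot: [0.006, 0.971, 0.239, 0.008]
contact_force: [0.5, -1.2, -2.0]
gripper_width: 0.244
```

```bash
python3 g.py
```

```text
5.15 q [ 0.194  0.255 -0.32   1.695  0.096  1.189 -1.239] pos [ 0.574  -0.0259  0.3129] F [ 0.5 -1.2 -2. ] M [ 0.02 -0.03  0.06] w 0.244
[[0.8857, 0.4639, 0.0173], [0.464, -0.8858, -0.0077], [0.0118, 0.0148, -0.9998]]
```

Call:
{"fn": "apply_moves", "kwargs": {
  "increments": [15,0,0,-55,0,15,0,0,-55,0,15,0,0,-55,0,15,0,0,-55,0,15,0,0,-55,0,15,0,0,-55,0,15,0,0,-55,0]
}}

```text
t: 6.02
eef_pos: [0.5699, -0.0267, 0.6487]
tool_rot: [0.008, 0.971, 0.238, 0.002]
contact_force: [1.0, -0.3, -3.5]
gripper_width: 0.246
```

```bash
python3 g.py
```

```text
6.025 q [-0.063  0.224 -0.011  1.001  0.018  1.911 -1.157] pos [ 0.5699 -0.0267  0.6487] F [ 1.  -0.3 -3.5] M [ 0.03 -0.01  0.05] w 0.246
[[0.8863, 0.463, 0.007], [0.463, -0.8862, -0.0138], [-0.0002, 0.0154, -0.9999]]
```

Call:
{"fn": "apply_moves", "kwargs": {
  "increments": [15,0,0,-40,0,15,0,0,-40,0,15,0,0,-40,0]
}}

```text
t: 6.4
eef_pos: [0.5614, -0.0279, 0.6806]
tool_rot: [0.018, 0.971, 0.236, 0.026]
contact_force: [0.7, 0.5, -1.6]
gripper_width: 0.246
```

```bash
python3 g.py
```

```text
6.4 q [-0.534  0.207  0.642  0.997 -0.113  1.915 -1.041] pos [ 0.5614 -0.0279  0.6806] F [ 0.7  0.5 -1.6] M [ 0.06  0.1  -0.02] w 0.246
[[0.8872, 0.4576, 0.0586], [0.4594, -0.8879, -0.0229], [0.0415, 0.0473, -0.998]]
```

Call:
{"fn": "apply_moves", "kwargs": {
  "increments": [15,0,0,-50,0,15,0,0,-50,0,15,0,0,-50,0,15,0,0,-50,0]
}}

```text
t: 6.9
eef_pos: [0.5249, -0.0263, 0.7603]
tool_rot: [0.041, 0.966, 0.234, 0.1]
contact_force: [-0.5, 0.9, -0.7]
gripper_width: 0.246
```

```bash
python3 g.py
```

```text
6.9 q [-0.969  0.109  1.069  0.956 -0.086  1.915 -1.046] pos [ 0.5249 -0.0263  0.7603] F [-0.5  0.9 -0.7] M [0.09 0.29 0.05] w 0.246
[[0.8706, 0.4438, 0.2124], [0.4603, -0.8872, -0.0331], [0.1738, 0.1265, -0.9766]]
```

Call:
{"fn": "apply_moves", "kwargs": {
  "increments": [15,12,-22,-50,0,15,12,-22,-50,0,15,12,-22,-50,0,15,12,-22,-50,0]
}}

```text
t: 7.4
eef_pos: [0.4893, 0.0636, 0.8254]
tool_rot: [0.052, 0.952, 0.244, 0.176]
contact_force: [0.8, -0.9, -2.5]
gripper_width: 0.253
```

```bash
python3 g.py
```

```text
7.4 q [-0.598  0.003  0.256  0.876  0.141  1.915 -1.341] pos [0.4893 0.0636 0.8254] F [ 0.8 -0.9 -2.5] M [-0.07  0.49 -0.04] w 0.253
[[0.8197, 0.4458, 0.3597], [0.482, -0.8761, -0.0128], [0.3094, 0.1839, -0.933]]
```

Call:
{"fn": "apply_moves", "kwargs": {
  "increments": [15,4,-8,-45,0,15,4,-8,-45,0,15,0,0,0,0]
}}

```text
t: 7.78
eef_pos: [0.4709, 0.0671, 0.8433]
tool_rot: [0.051, 0.949, 0.242, 0.195]
contact_force: [-0.1, -0.6, -1.9]
gripper_width: 0.245
```

```bash
python3 g.py
```

```text
7.775 q [-0.171 -0.006 -0.2    0.848  0.154  1.916 -1.362] pos [0.4709 0.0671 0.8433] F [-0.1 -0.6 -1.9] M [-0.07  0.55 -0.05] w 0.245
[[0.8068, 0.4394, 0.3949], [0.4792, -0.8777, -0.0025], [0.3455, 0.1913, -0.9187]]
```

Call:
{"fn": "apply_moves", "kwargs": {
  "increments": [15,4,-8,-50,0,15,4,-8,-50,0,15,4,-8,-50,0]
}}

```text
t: 8.15
eef_pos: [0.4424, 0.0594, 0.8629]
tool_rot: [0.045, 0.946, 0.241, 0.213]
contact_force: [-0.8, -1.2, -1.5]
gripper_width: 0.247
```

```bash
python3 g.py
```

```text
8.15 q [ 0.446 -0.03  -0.74   0.821  0.093  1.916 -1.319] pos [0.4424 0.0594 0.8629] F [-0.8 -1.2 -1.5] M [-0.12  0.68 -0.03] w 0.247
[[0.7926, 0.4374, 0.4247], [0.4758, -0.8794, 0.0179], [0.3813, 0.1879, -0.9052]]
```

Call:
{"fn": "apply_moves", "kwargs": {
  "increments": [15,0,0,-55,0,15,0,0,-55,0,15,0,0,-55,0,15,0,0,-55,0]
}}

```text
t: 8.65
eef_pos: [0.3767, 0.0412, 0.9184]
tool_rot: [0.051, 0.933, 0.23, 0.271]
contact_force: [-1.0, 1.2, -2.2]
gripper_width: 0.25
```

```bash
python3 g.py
```

```text
8.65 q [ 0.663 -0.16  -0.661  0.789 -0.125  1.916 -1.183] pos [0.3767 0.0412 0.9184] F [-1.   1.2 -2.2] M [-0.    0.81  0.07] w 0.25
[[0.7474, 0.4024, 0.5286], [0.4575, -0.8887, 0.0297], [0.4817, 0.2197, -0.8483]]
```

Call:
{"fn": "apply_moves", "kwargs": {
  "increments": [15,-12,-22,46,0,15,-12,-22,46,0,15,-12,-22,46,0,15,-12,-22,46,0,15,-12,-22,46,0,15,-12,-22,46,0]
}}

```text
t: 9.4
eef_pos: [0.4083, 0.1, 0.7111]
tool_rot: [0.047, 0.936, 0.219, 0.271]
contact_force: [-0.4, -0.9, -2.6]
gripper_width: 0.248
```

```bash
python3 g.py .4555 .23 .299
```

```text
9.4 q [-0.201 -0.337 -0.219  1.49   0.121  1.457 -1.52 ] pos [0.4083 0.1    0.7111] F [-0.4 -0.9 -2.6] M [-0.09  0.79 -0.02] w 0.248
[[0.7565, 0.3852, 0.5285], [0.4362, -0.8993, 0.0311], [0.4872, 0.207, -0.8484]]
to target mm [-108.4 -184.   378.6]
```

Call:
{"fn": "apply_moves", "kwargs": {
  "increments": [15,20,-15,40,0,15,20,-15,40,0,15,10,-18,50,0,15,10,-18,50,0,15,10,-18,50,0]
}}

```text
t: 10.02
eef_pos: [0.5515, 0.2181, 0.521]
tool_rot: [0.043, 0.936, 0.224, 0.267]
contact_force: [0.6, -0.7, -1.9]
gripper_width: 0.246
```

```bash
python3 g.py .4555 .23 .299
```

```text
10.025 q [-0.216 -0.059 -0.39   1.686  0.285  1.046 -1.797] pos [0.5515 0.2181 0.521 ] F [ 0.6 -0.7 -1.9] M [-0.04  0.72 -0.06] w 0.246
[[0.7568, 0.3967, 0.5195], [0.4424, -0.896, 0.0398], [0.4813, 0.1997, -0.8535]]
to target mm [-174.2  -93.1  140.1]
```

Call:
{"fn": "apply_moves", "kwargs": {
  "increments": [15,-28,-12,22,5,15,-28,-12,22,5,15,-28,-12,22,5,15,-28,-12,20,5,15,-22,-12,20,5,15,0,0,0,0]
}}

```text
t: 10.78
eef_pos: [0.4787, 0.2362, 0.336]
tool_rot: [-0.013, 0.966, 0.01, 0.258]
contact_force: [0.3, 0.3, -2.0]
gripper_width: 0.247
```

```bash
python3 g.py .4555 .23 .299
cat > look.py <<'E'
from wr import *
from col import fit
import sys
o,p,d,C,W=shot(sys.argv[1]); 
for k in outline_of("wrist","collar"):
    m=k["pixels"]&(d>0); print(k["p"],k["extent"],np.median(W[m],axis=0))
    ax=np.array([-.5,0,.866]);print(np.percentile(W[m]@ax,[5,50,95]))
E
python3 look.py w2
```

```text
10.775 q [-0.226 -0.049 -0.524  2.073  0.449  0.747 -2.581] pos [0.4787 0.2362 0.336 ] F [ 0.3  0.3 -2. ] M [-0.09  0.73  0.02] w 0.247
[[0.8669, 0.0263, 0.4978], [0.0125, -0.9994, 0.0311], [0.4983, -0.0208, -0.8667]]
to target mm [-38.6   6.4  20.3]
0.74 [139.1, 188.3, 27.1, 28.0] [0.56437161 0.42038328 0.09345119]
[-0.20575429 -0.20126714 -0.19777952]
0.48 [285.4, 185.1, 8.5, 17.6] [0.56204603 0.20398369 0.12764954]
[-0.20030668 -0.17040567  0.07499544]
```

View pics/w2.png

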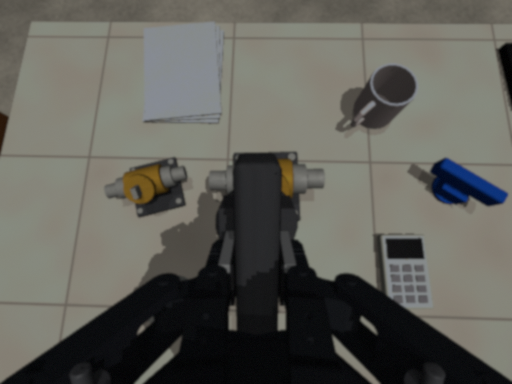

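The dark handle, at (257,240), is held straight and hides the collar. The tilt has reached 30°. Joint 7 is at -2.58, close to its limit, so I use the handle's half-turn symmetry and roll the other way.

Call:
{"fn": "apply_moves", "kwargs": {
  "increments": [15,0,0,0,-10.5,15,0,0,0,-10.5,15,0,0,0,-10.5,15,0,0,0,-10.5,15,0,0,0,-10.5,15,0,0,0,-10.5,15,0,0,0,-10.5,15,0,0,0,-10.5,15,0,0,0,-10.5,15,0,0,0,-10.5,15,0,0,0,-10.5,15,0,0,0,-10.5]
}}

```text
t: 12.38
eef_pos: [0.4982, 0.2315, 0.3631]
tool_rot: [0.239, 0.405, 0.872, 0.133]
contact_force: [0.8, -1.5, -1.7]
gripper_width: 0.245
```

```bash
python3 g.py .4555 .15 .299
```

```text
12.375 q [-0.31  -0.064 -0.411  2.037  0.443  0.758 -0.286] pos [0.4982 0.2315 0.3631] F [ 0.8 -1.5 -1.7] M [-0.06  0.87 -0.01] w 0.245
[[-0.5576, 0.6436, 0.5243], [0.7705, 0.6363, 0.0385], [-0.3089, 0.4254, -0.8507]]
to target mm [ -19.2 -106.6   29. ]
```

Call:
{"fn": "apply_moves", "kwargs": {
  "increments": [15,-4,-26,7,-9,15,-4,-26,7,-9,15,-4,-26,7,-8,15,0,-18,5,-7,15,0,0,0,0]
}}

```text
t: 13.0
eef_pos: [0.4782, 0.1461, 0.3209]
tool_rot: [0.273, 0.132, 0.951, 0.06]
contact_force: [-0.0, -0.3, -1.6]
gripper_width: 0.245
```

```bash
python3 g.py .4555 .15 .299; python3 look.py w3
```

```text
13.0 q [-0.302 -0.152 -0.261  2.219  0.393  0.597  0.451] pos [0.4782 0.1461 0.3209] F [-0.  -0.3 -1.6] M [-0.03  0.82 -0.04] w 0.245
[[-0.8164, 0.218, 0.5348], [0.2834, 0.9581, 0.042], [-0.5032, 0.1858, -0.8439]]
to target mm [30.7 -5.3  6.5]
0.97 [442.9, 61.4, 39.0, 37.7] [0.55810487 0.41826766 0.08943728]
[-0.20745119 -0.20116501 -0.19757425]
0.8 [302.2, 117.5, 51.3, 51.3] [0.55192418 0.2254272  0.12235758]
[-0.1716437  -0.16987334 -0.16840409]
```

View pics/w3.png

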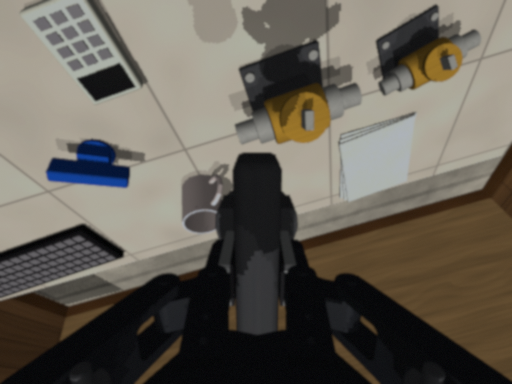

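The larger collar is at (302,117) and its stem lies nearly parallel to the wing bar. The smaller valve is at (443,61).

```bash
python3 - <<'E'
from wr import *
from col import fit
c=get_calibration("wrist");o=get_obs();C={"mtx":c["mtx"],"camera_from_world":camwrist(c,o)}
d=np.load("pics/w3.npy");W=cloud(d,C);p=cv2.imread("pics/w3.png")
O,Rm=fit(W,d>0,p,np.array([.5525,.2265,.1235]))
cv2.imwrite("pics/w3c.png",cv2.resize(p[75:160,250:360],None,fx=7,fy=7,interpolation=cv2.INTER_CUBIC))
T=R.from_quat(o["tool_rot"][[1,2,3,0]]).as_matrix()
t=Rm.T@T[:,0];print("tool x in collar deg",np.degrees(np.arctan2(t[1],t[0])))
# handle in grip: points near tool axis in tool frame
P=(W-o["eef_pos"])@T
m=(d>0)&(abs(P[...,1])<.04)&(abs(P[...,0])<.07)&(P[...,2]<.06)&(P[...,2]>-.04)&(d<.32)
q=P[m];
for a in np.arange(-.04,.06,.005):
    s=q[(q[:,2]>=a)&(q[:,2]<a+.005)]
    if len(s): print(round(a,3),len(s),np.round(s.min(0),3),np.round(s.max(0),3))
E
```

```text
n [-0.50053021 -0.02406426  0.86538455] tilt 30.07335476346011 yaw 2.752520641163744 n pts 1710 ell (0.06105184182524681, 0.061166029423475266) r 0.03094937466084957 o [0.5551685  0.23062294 0.12519864] [0.55506633 0.23076595 0.12514352]
stem top 196 [-0.00078952 -0.00026746  0.02749536] ((-0.00034022610634565353, -8.746515959501266e-06), (0.010007109493017197, 0.021566415205597878), 75.84993743896484)
stem all 241 [-0.00111061 -0.0009143   0.02503013] ((-0.0003530224785208702, -7.378216832876205e-05), (0.010228137485682964, 0.021718129515647888), 76.8543472290039)
tool x in collar deg 161.1826160864826
-0.04 599 [-0.011 -0.028 -0.04 ] [ 0.013  0.028 -0.035]
-0.035 441 [-0.033 -0.025 -0.035] [ 0.013  0.023 -0.03 ]
-0.03 7687 [-0.035 -0.025 -0.03 ] [ 0.055  0.023 -0.025]
-0.025 541 [-0.035 -0.025 -0.025] [ 0.055  0.024 -0.02 ]
-0.02 308 [ 0.006 -0.025 -0.02 ] [ 0.055  0.023 -0.015]
-0.015 254 [ 0.007 -0.025 -0.015] [ 0.055  0.023 -0.01 ]
-0.01 224 [ 0.007 -0.025 -0.01 ] [ 0.055  0.023 -0.005]
-0.005 62 [ 0.011 -0.018 -0.005] [ 0.055  0.016 -0.   ]
-0.0 154 [ 0.003 -0.023  0.   ] [0.055 0.021 0.005]
0.005 667 [ 0.001 -0.023  0.005] [0.022 0.021 0.01 ]
0.01 66 [ 0.021 -0.023  0.01 ] [0.022 0.021 0.015]
0.015 67 [ 0.021 -0.023  0.015] [0.021 0.02  0.02 ]
0.02 48 [ 0.021 -0.023  0.02 ] [0.021 0.021 0.025]
0.025 53 [-0.005 -0.028  0.025] [0.021 0.025 0.03 ]
0.03 188 [-0.012 -0.03   0.03 ] [0.023 0.027 0.035]
0.035 9 [ 0.009 -0.028  0.036] [0.022 0.019 0.038]
```

View pics/w3c.png

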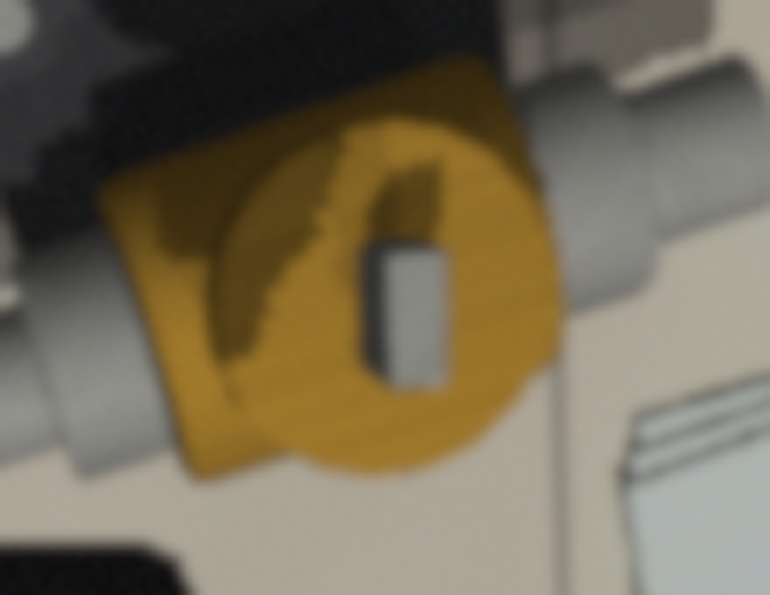

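```bash
cat > ap.py <<'E'
from h import *
from station import *
import sys
h=float(sys.argv[1])
O=np.array([.5552,.2307,.1252]);n=np.array([-.5005,-.024,.8654]);n/=np.linalg.norm(n)
y=np.array([-n[1],n[0],0]);y/=-np.linalg.norm(y);x=np.cross(y,n);Rm=np.stack([x,y,n],1)
o=get_obs();T=R.from_quat(o["tool_rot"][[1,2,3,0]]).as_matrix();p=o["eef_pos"]
U=p+.0388*T[:,2]
L=Rm.T@T
print("t",o["t"],"U in collar mm",np.round(1000*Rm.T@(U-O),1),"bar angle",round(np.degrees(np.arctan2(L[1,0],L[0,0])),1),"axis err deg (x,y)",np.round(np.degrees(L[:2,2]),2))
print("shift tool mm to h:",np.round(1000*T.T@(O+n*h-U),1))
print("F collar",np.round(Rm.T@o["contact_force"],1),"M",np.round(Rm.T@o["torque"],2),"w",round(o["gripper_width"],3),"q",np.round(o["q"],2))
E
python3 ap.py .045
```

```text
t 13.1 U in collar mm [ 30.6 -77.9 171.7] bar angle 161.2 axis err deg (x,y) [2.45 1.07]
shift tool mm to h: [ 58.4  60.  126.7]
F collar [-0.4  0.6 -2.2] M [-0.   0.8  0. ] w 0.248 q [-0.3  -0.15 -0.26  2.22  0.39  0.6   0.45]
```

Call:
{"fn": "apply_moves", "kwargs": {
  "increments": [15,14,15,25,0,15,14,15,25,0,15,14,15,22,0,15,10,10,15,0,15,0,0,0,0]
}}

```text
t: 13.72
eef_pos: [0.5009, 0.2298, 0.2378]
tool_rot: [0.277, 0.135, 0.949, 0.068]
contact_force: [0.9, -0.5, -1.9]
gripper_width: 0.25
```

```bash
python3 ap.py .045
```

```text
t 13.725 U in collar mm [11.5  2.8 85.9] bar angle 160.6 axis err deg (x,y) [3.06 1.66]
shift tool mm to h: [11.6 -8.3 40.1]
F collar [-0.2 -0.5 -2.1] M [-0.1   0.82  0.04] w 0.25 q [-0.35  0.08 -0.41  2.23  0.83  0.51 -0.13]
```

Call:
{"fn": "apply_moves", "kwargs": {
  "increments": [15,-30,-5,-42,0,15,-30,-5,-42,0,15,-30,-5,-42,0,15,-30,-5,-42,0,15,0,0,0,0]
}}

```text
t: 14.35
eef_pos: [0.5029, 0.1654, 0.4487]
tool_rot: [0.279, 0.135, 0.948, 0.073]
contact_force: [0.3, -0.8, -2.2]
gripper_width: 0.244
```

```bash
python3 ap.py .045
```

```text
t 14.35 U in collar mm [116.5 -61.2 269. ] bar angle 160.4 axis err deg (x,y) [3.39 2.12]
shift tool mm to h: [139.9   6.6 218.8]
F collar [-0.9 -0.8 -2.1] M [-0.05  0.86  0.01] w 0.244 q [-0.24 -0.2  -0.29  1.97  0.24  0.83  0.64]
```

```bash
python3 g.py .42 .25 .26
```

```text
14.35 q [-0.236 -0.195 -0.293  1.97   0.235  0.833  0.636] pos [0.5029 0.1654 0.4487] F [ 0.3 -0.8 -2.2] M [-0.09  0.86 -0.01] w 0.244
[[-0.8079, 0.2151, 0.5487], [0.2968, 0.9528, 0.0634], [-0.5092, 0.2141, -0.8336]]
to target mm [188.2  22.3 117.2]
```

Call:
{"fn": "apply_moves", "kwargs": {
  "increments": [15,31,4,19,0,15,31,4,19,0,15,31,4,19,0,15,31,4,19,0,15,31,4,19,0,15,0,0,0,0]
}}

```text
t: 15.1
eef_pos: [0.4303, 0.2392, 0.2921]
tool_rot: [0.279, 0.136, 0.948, 0.076]
contact_force: [1.1, -0.8, -1.5]
gripper_width: 0.245
```

```bash
python3 ap.py .045; python3 g.py .42 .25 .26
```

```text
t 15.1 U in collar mm [-21.6  16.1 168.1] bar angle 160.2 axis err deg (x,y) [3.49 2.36]
shift tool mm to h: [-20.4 -15.2 123.4]
F collar [ 0.2 -0.9 -1.8] M [-0.11  0.82  0.03] w 0.245 q [-0.24 -0.1  -0.6   2.25  0.59  0.6   0.01]
15.1 q [-0.238 -0.103 -0.602  2.248  0.587  0.604  0.01 ] pos [0.4303 0.2392 0.2921] F [ 1.1 -0.8 -1.5] M [-0.14  0.82 -0.03] w 0.245
[[-0.8072, 0.2149, 0.5498], [0.2994, 0.9517, 0.0676], [-0.5087, 0.2192, -0.8325]]
to target mm [27.9  1.  21.8]
```

Call:
{"fn": "apply_moves", "kwargs": {
  "increments": [15,22,-26,-20,0,15,22,-26,-20,0,15,22,-26,-20,0,15,0,0,0,0]
}}

```text
t: 15.6
eef_pos: [0.3443, 0.1924, 0.2924]
tool_rot: [0.28, 0.137, 0.947, 0.076]
contact_force: [0.4, 0.8, -0.8]
gripper_width: 0.248
```

```bash
python3 ap.py .045; python3 g.py .42 .25 .26
```

```text
t 15.6 U in collar mm [-97.7 -26.6 212.5] bar angle 160.0 axis err deg (x,y) [3.57 2.34]
shift tool mm to h: [-75.2  48.  174.2]
F collar [ 0.   0.8 -1. ] M [0.   0.79 0.06] w 0.248 q [-0.5  -0.32 -0.42  2.41  0.47  0.66  0.03]
15.6 q [-0.501 -0.323 -0.423  2.407  0.471  0.664  0.03 ] pos [0.3443 0.1924 0.2924] F [ 0.4  0.8 -0.8] M [-0.07  0.79  0.05] w 0.248
[[-0.8056, 0.2176, 0.551], [0.3028, 0.9507, 0.0673], [-0.5092, 0.2211, -0.8318]]
to target mm [-27.1  64.1  72.6]
```

Call:
{"fn": "apply_moves", "kwargs": {
  "increments": [15,22,-26,-20,0,15,22,-26,-20,0,15,0,0,0,0]
}}

```text
t: 15.98
eef_pos: [0.3091, 0.2019, 0.2796]
tool_rot: [0.274, 0.133, 0.95, 0.066]
contact_force: [0.8, 0.3, -1.4]
gripper_width: 0.246
```

```bash
python3 ap.py .045; python3 g.py .42 .25 .26
```

```text
t 15.975 U in collar mm [-134.7  -16.   218.8] bar angle 160.8 axis err deg (x,y) [2.62 1.54]
shift tool mm to h: [-116.    52.1  180.1]
F collar [-0.   0.2 -1.7] M [-0.09  0.77  0.04] w 0.246 q [-0.53 -0.34 -0.51  2.43  0.46  0.71 -0.06]
15.975 q [-0.533 -0.336 -0.507  2.43   0.459  0.711 -0.057] pos [0.3091 0.2019 0.2796] F [ 0.8  0.3 -1.4] M [-0.13  0.76 -0.01] w 0.246
[[-0.8146, 0.2168, 0.538], [0.2892, 0.9558, 0.0526], [-0.5028, 0.1985, -0.8413]]
to target mm [-66.5  66.1  78.7]
```

Pulling in against the joint limits reduces the tilt in the right direction, so I keep going.

Call:
{"fn": "apply_moves", "kwargs": {
  "increments": [15,22,-26,-20,0,15,22,-26,-20,0,15,22,-26,-20,0,15,0,0,0,0]
}}

```text
t: 16.48
eef_pos: [0.2418, 0.2149, 0.2803]
tool_rot: [0.266, 0.147, 0.952, 0.039]
contact_force: [0.1, 0.5, -1.7]
gripper_width: 0.248
```

```bash
python3 ap.py .045; python3 g.py .42 .25 .26
```

```text
t 16.475 U in collar mm [-193.1   -1.9  252.6] bar angle 160.2 axis err deg (x,y) [ 1.05 -1.68]
shift tool mm to h: [-175.3   71.8  211. ]
F collar [-0.7  0.5 -1.6] M [ 0.05  0.74 -0.  ] w 0.248 q [-1.04 -0.34 -0.36  2.43  0.51  0.99 -0.39]
16.475 q [-1.038 -0.336 -0.355  2.429  0.51   0.987 -0.393] pos [0.2418 0.2149 0.2803] F [ 0.1  0.5 -1.7] M [0.   0.74 0.02] w 0.248
[[-0.8155, 0.2594, 0.5174], [0.3005, 0.9538, -0.0045], [-0.4946, 0.1519, -0.8557]]
to target mm [-124.7   76.6  109.4]
```

Call:
{"fn": "apply_moves", "kwargs": {
  "increments": [15,-22,9,25,0,15,-22,9,25,0,15,-22,9,25,0,15,-22,9,25,0,15,-22,9,25,-2,15,-22,9,25,-2,15,0,0,0,0]
}}

```text
t: 17.35
eef_pos: [0.459, 0.2242, 0.229]
tool_rot: [0.268, 0.12, 0.955, 0.033]
contact_force: [-0.2, -0.2, -2.3]
gripper_width: 0.246
```

```bash
python3 ap.py .045
```

```text
t 17.35 U in collar mm [-30.6  -2.9  99.4] bar angle 163.3 axis err deg (x,y) [ 1.22 -1.47]
shift tool mm to h: [-26.9  12.6  54.9]
F collar [-1.4 -0.2 -1.9] M [ 0.05  0.85 -0.03] w 0.246 q [-0.83  0.02 -0.01  2.29  0.78  0.58 -0.12]
```

Call:
{"fn": "apply_moves", "kwargs": {
  "increments": [15,-9,4,18,-1,15,-9,4,18,-1,15,-8,4,18,-0.5,15,0,0,0,0]
}}

```text
t: 17.85
eef_pos: [0.5165, 0.2254, 0.1983]
tool_rot: [0.269, 0.104, 0.957, 0.028]
contact_force: [-0.1, -0.4, -2.4]
gripper_width: 0.246
```

```bash
python3 ap.py .045; python3 look.py w4
python3 - <<'E'
from station import *
import cv2
p,d=read_camera("top");cv2.imwrite("pics/top4.png",cv2.resize(p[130:240,100:240],None,fx=5,fy=5,interpolation=cv2.INTER_CUBIC))
p,d=read_camera("scene");cv2.imwrite("pics/scene4.png",cv2.resize(p[170:290,230:370],None,fx=5,fy=5,interpolation=cv2.INTER_CUBIC))
E
```

```text
t 17.85 U in collar mm [ 3.8 -4.5 44. ] bar angle 165.3 axis err deg (x,y) [ 1.27 -1.54]
shift tool mm to h: [ 4.8  3.4 -1.2]
F collar [-1.3 -0.4 -2. ] M [-0.02  0.77 -0.04] w 0.246 q [-0.78  0.16  0.05  2.23  0.85  0.47 -0.08]
0.64 [260.7, 181.2, 70.2, 33.7] [0.54867097 0.25175051 0.12066754]
[-0.17143997 -0.16966352 -0.16842244]
```

View pics/w4.png

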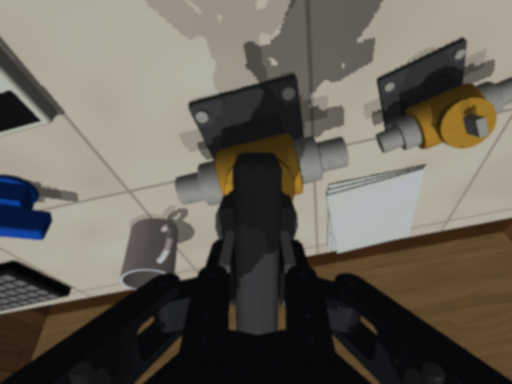

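View pics/scene4.png

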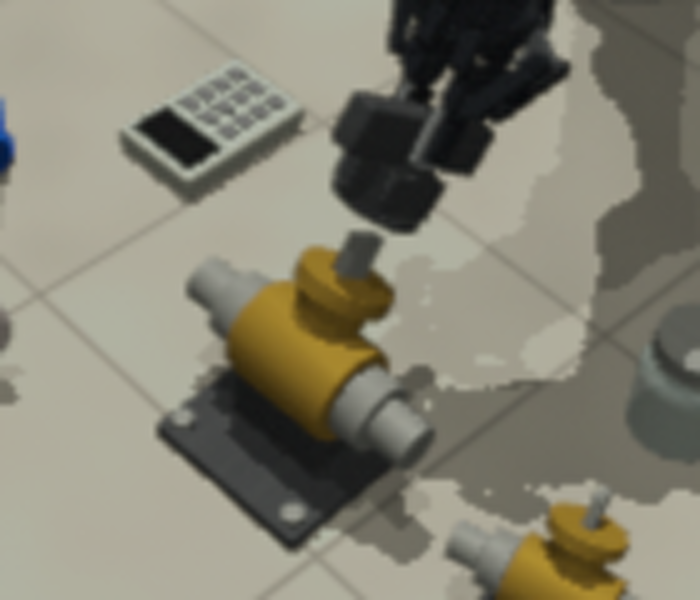

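View pics/top4.png

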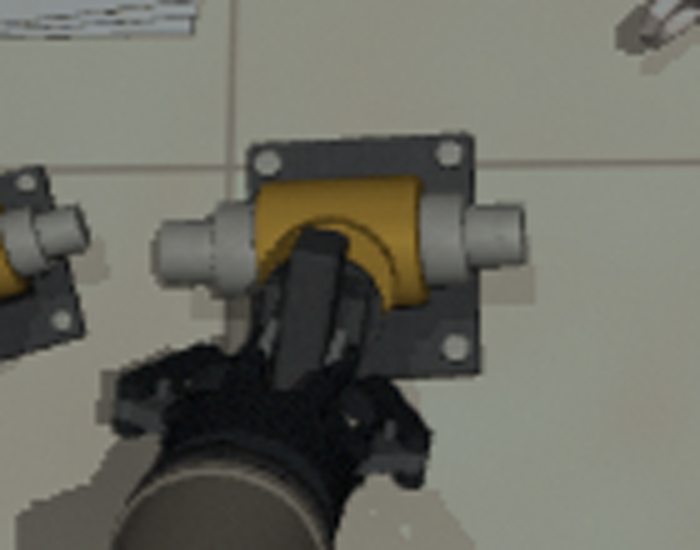

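The scene view shows the handle in line just above the stem (stem end at about (360,245) in the crop). I correct the 5 mm sideways offset, then go in slowly.

Call:
{"fn": "apply_moves", "kwargs": {
  "increments": [15,5,3,0,0,15,0,0,6,0,15,0,0,0,0]
}}

```text
t: 18.42
eef_pos: [0.5138, 0.2315, 0.1922]
tool_rot: [0.27, 0.102, 0.957, 0.03]
contact_force: [-0.2, -0.0, -2.5]
gripper_width: 0.245
```

```bash
python3 ap.py .026
```

```text
t 18.425 U in collar mm [-1.2  1.9 39.9] bar angle 165.5 axis err deg (x,y) [ 1.38 -1.3 ]
shift tool mm to h: [-1.2 -1.3 14. ]
F collar [-1.4 -0.  -2.1] M [ 0.03  0.86 -0.03] w 0.245 q [-0.79  0.17  0.05  2.24  0.87  0.46 -0.12]
```

Call:
{"fn": "apply_moves", "kwargs": {
  "increments": [15,-1,-1.2,6,0,15,0,0,6,0,15,0,0,3,0,15,0,0,0,0]
}}

```text
t: 18.92
eef_pos: [0.5229, 0.23, 0.1786]
tool_rot: [0.269, 0.102, 0.957, 0.03]
contact_force: [-0.1, -0.0, -1.9]
gripper_width: 0.248
```

```bash
python3 ap.py .020
```

```text
t 18.925 U in collar mm [-0.3 -0.  23.6] bar angle 165.5 axis err deg (x,y) [ 1.36 -1.33]
shift tool mm to h: [-0.2  0.2  3.6]
F collar [-1.1 -0.  -1.6] M [0.01 0.84 0.01] w 0.248 q [-0.79  0.2   0.07  2.24  0.92  0.43 -0.16]
```

Call:
{"fn": "apply_moves", "kwargs": {
  "increments": [15,0,0,2,0,15,0,0,2,0,15,0,0,2,0,15,0,0,0,0]
}}

```text
t: 19.42
eef_pos: [0.5257, 0.2295, 0.1729]
tool_rot: [0.269, 0.102, 0.957, 0.029]
contact_force: [0.1, -0.6, -2.5]
gripper_width: 0.247
```

```bash
python3 ap.py .0
```

```text
t 19.425 U in collar mm [-0.8 -0.7 17.3] bar angle 165.5 axis err deg (x,y) [ 1.32 -1.38]
shift tool mm to h: [-0.1  1.2 17.3]
F collar [-1.2 -0.6 -2.2] M [ 0.01  0.8  -0.06] w 0.247 q [-0.79  0.22  0.08  2.24  0.94  0.42 -0.18]
```

Call:
{"fn": "apply_moves", "kwargs": {
  "increments": [15,0,0.5,2,0,15,0,0.5,2,0,15,0,0,2,0,15,0,0,0,0]
}}

```text
t: 19.92
eef_pos: [0.529, 0.2296, 0.1672]
tool_rot: [0.269, 0.102, 0.957, 0.028]
contact_force: [0.3, -0.2, -2.1]
gripper_width: 0.249
```

```bash
python3 ap.py .0
```

```text
t 19.925 U in collar mm [-0.8 -0.8 10.7] bar angle 165.5 axis err deg (x,y) [ 1.28 -1.47]
shift tool mm to h: [-0.2  1.2 10.7]
F collar [-0.8 -0.2 -1.9] M [-0.15  1.03 -0.08] w 0.249 q [-0.79  0.23  0.08  2.24  0.95  0.41 -0.2 ]
```

Now 10.7 mm from home with no force, so the slot has found the stem. I keep going.

Call:
{"fn": "apply_moves", "kwargs": {
  "increments": [15,0,0.5,2,0,15,0,0.5,2,0,15,0,0,2,0,15,0,0,2,0]
}}

```text
t: 20.42
eef_pos: [0.5333, 0.2297, 0.1598]
tool_rot: [0.269, 0.103, 0.957, 0.028]
contact_force: [-2.8, -1.7, -1.2]
gripper_width: 0.25
```

```bash
python3 ap.py .0
```

```text
t 20.425 U in collar mm [-0.8 -1.   2.1] bar angle 165.4 axis err deg (x,y) [ 1.24 -1.56]
shift tool mm to h: [-0.4  1.3  2.1]
F collar [-3.1 -1.6  0.4] M [-0.45  1.25 -0.04] w 0.25 q [-0.79  0.25  0.09  2.23  0.98  0.39 -0.22]
```

Call:
{"fn": "apply_moves", "kwargs": {
  "increments": [15,0,0.5,1.5,0,15,0,0,1.5,0,15,0,0,0,0]
}}

```text
t: 20.8
eef_pos: [0.5346, 0.2292, 0.1591]
tool_rot: [0.27, 0.104, 0.957, 0.027]
contact_force: [-2.2, -1.3, -5.1]
gripper_width: 0.248
```

```bash
python3 ap.py .0
```

```text
t 20.8 U in collar mm [ 0.  -1.6  0.9] bar angle 165.4 axis err deg (x,y) [ 1.36 -1.66]
shift tool mm to h: [0.4 1.6 0.9]
F collar [-4.5 -1.2 -3.3] M [-0.21  1.6  -0.04] w 0.248 q [-0.79  0.25  0.1   2.23  0.99  0.39 -0.23]
```

Call:
{"fn": "apply_moves", "kwargs": {
  "increments": [15,0,0,2,0,15,0,0,2,0]
}}

```text
t: 21.05
eef_pos: [0.5364, 0.2287, 0.1588]
tool_rot: [0.272, 0.105, 0.956, 0.027]
contact_force: [-27.4, -9.3, 33.1]
gripper_width: 0.247
```

```bash
python3 ap.py .0
python3 - <<'E'
from station import *
import cv2
p,d=read_camera("scene");cv2.imwrite("pics/scene5.png",cv2.resize(p[170:290,230:370],None,fx=5,fy=5,interpolation=cv2.INTER_CUBIC))
E
```

```text
t 21.05 U in collar mm [ 1.5 -2.2 -0.2] bar angle 165.3 axis err deg (x,y) [ 1.57 -1.71]
shift tool mm to h: [ 2.1  1.8 -0.3]
F collar [-7.5 -7.9 42.6] M [-1.52  2.54 -0.12] w 0.247 q [-0.8   0.26  0.1   2.23  1.    0.39 -0.24]
```

View pics/scene5.png

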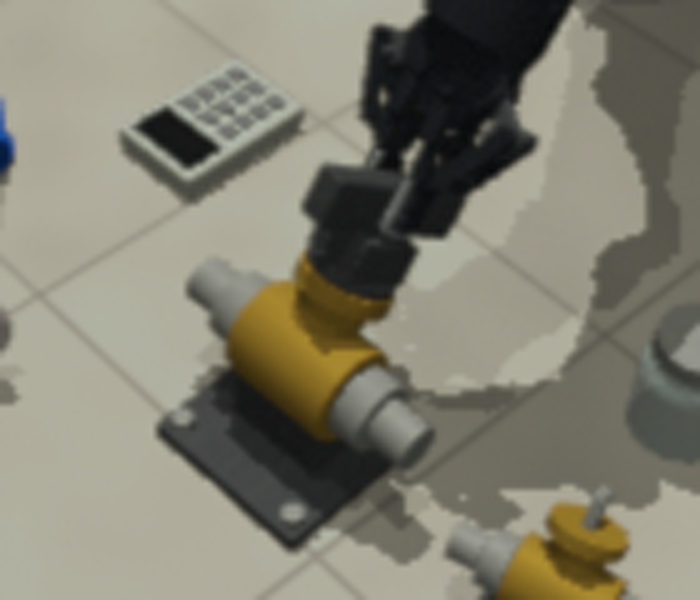

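The handle is home: -0.2 mm, seated with firm contact, and the scene view shows it flat on the collar. I ease off and let go.

Call:
{"fn": "apply_moves", "kwargs": {
  "increments": [15,0,0,-1,0,15,0,0,-0.5,0]
}}

```text
t: 21.35
eef_pos: [0.5351, 0.2289, 0.1601]
tool_rot: [0.271, 0.104, 0.956, 0.028]
contact_force: [-0.6, -2.0, -4.3]
gripper_width: 0.245
```

```bash
python3 ap.py .0
```

```text
t 21.35 U in collar mm [ 1.1 -2.   1.5] bar angle 165.3 axis err deg (x,y) [ 1.56 -1.66]
shift tool mm to h: [1.6 1.7 1.5]
F collar [-2.8 -2.  -3.4] M [-0.31  1.1  -0.04] w 0.245 q [-0.8   0.25  0.1   2.23  0.99  0.39 -0.24]
```

Call:
{"fn": "apply_moves", "kwargs": {
  "increments": [15,0,0.7,1.5,0,15,0,0.5,1,0]
}}

```text
t: 21.6
eef_pos: [0.5363, 0.2289, 0.1588]
tool_rot: [0.272, 0.105, 0.956, 0.027]
contact_force: [-22.3, -9.4, 26.6]
gripper_width: 0.248
```

```bash
python3 ap.py .0
```

```text
t 21.6 U in collar mm [ 1.5 -2.2 -0.2] bar angle 165.2 axis err deg (x,y) [ 1.59 -1.81]
shift tool mm to h: [ 2.   1.7 -0.3]
F collar [-6.3 -8.3 34.4] M [-1.95  2.29 -0.07] w 0.248 q [-0.8   0.26  0.1   2.23  1.    0.39 -0.24]
```

Call:
{"fn": "apply_moves", "kwargs": {
  "increments": [45,0,0,0,0,45,0,0,0,0,45,0,0,0,0]
}}

```text
t: 21.98
eef_pos: [0.5386, 0.2321, 0.1608]
tool_rot: [0.274, 0.104, 0.956, 0.029]
contact_force: [-0.3, 0.3, 0.9]
gripper_width: 0.531
```

```bash
python3 ap.py .0
```

```text
t 21.975 U in collar mm [4.8 1.1 0.3] bar angle 165.2 axis err deg (x,y) [ 1.84 -1.51]
shift tool mm to h: [ 4.4 -2.3  0.2]
F collar [0.2 0.3 1. ] M [ 0.04  0.56 -0.01] w 0.531 q [-0.8   0.26  0.1   2.23  1.    0.39 -0.24]
```

Call:
{"fn": "apply_moves", "kwargs": {
  "increments": [45,0,0,-15,0,45,0,0,-25,0,45,0,0,-30,0,45,0,0,-30,0,45,0,0,-30,0,45,0,0,0,0]
}}

```text
t: 22.72
eef_pos: [0.4698, 0.2345, 0.2751]
tool_rot: [0.274, 0.104, 0.956, 0.031]
contact_force: [0.1, 0.2, 0.6]
gripper_width: 0.524
```

```bash
python3 g.py; cat > chk.py <<'E'
from wr import *
O=np.array([.5552,.2307,.1252]);n=np.array([-.5005,-.024,.8654]);n/=np.linalg.norm(n)
y=np.array([-n[1],n[0],0]);y/=-np.linalg.norm(y);x=np.cross(y,n);Rm=np.stack([x,y,n],1)
o,p,d,C,W=shot("w6"); L=(W-O)@Rm
m=(d>0)&(np.hypot(L[...,0],L[...,1])<.06)&(L[...,2]>.055)&(L[...,2]<.1)
q=L[m];c=q.mean(0);nn=np.linalg.svd(q-c)[2][2];print(len(q),"bar top h",np.percentile(q[:,2],[5,50,95]),"normal",nn,cv2.minAreaRect(q[:,:2].astype(np.float32)))
for k in ("scene","top"):
    p,d=read_camera(k);cv2.imwrite(f"pics/{k}6.png",p)
    cv2.imwrite(f"pics/{k}6c.png",cv2.resize(p[170:290,230:370] if k=="scene" else p[130:240,100:240],None,fx=5,fy=5,interpolation=cv2.INTER_CUBIC))
E
python3 chk.py
```

```text
22.725 q [-0.82  -0.019 -0.013  2.216  0.686  0.665  0.032] pos [0.4698 0.2345 0.2751] F [0.1 0.2 0.6] M [-0.    0.59 -0.02] w 0.524
[[-0.8281, 0.1813, 0.5305], [0.2152, 0.9766, 0.0022], [-0.5176, 0.116, -0.8477]]
2553 bar top h [0.06431941 0.06712662 0.06838192] normal [-0.00437074  0.01545146  0.99987107] ((-0.002103768289089203, -0.0022850073873996735), (0.022099973633885384, 0.10833748430013657), 73.97817993164062)
```

View pics/w6.png

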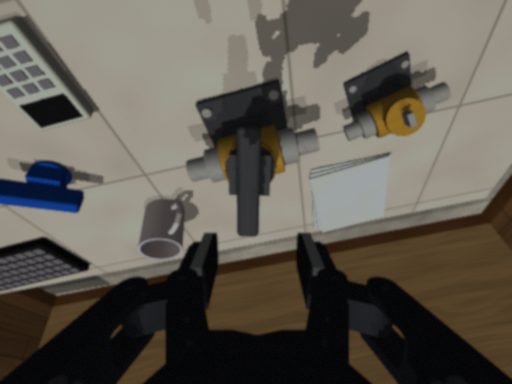

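View pics/scene6c.png

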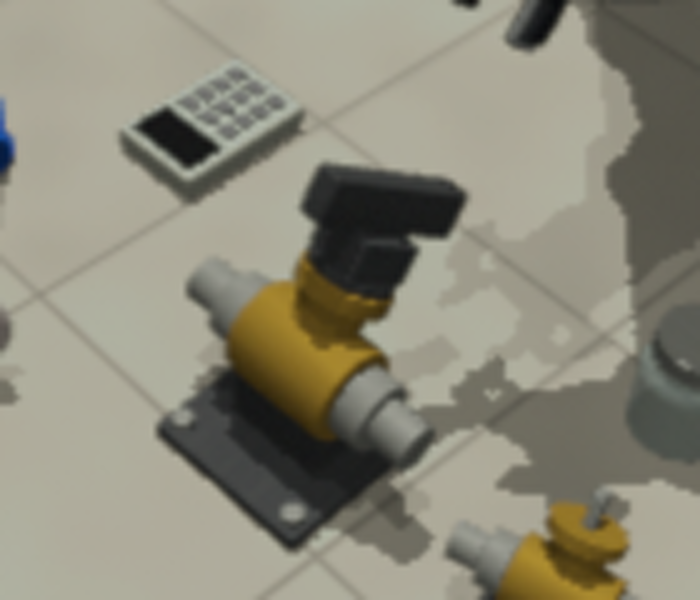

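View pics/top6.png

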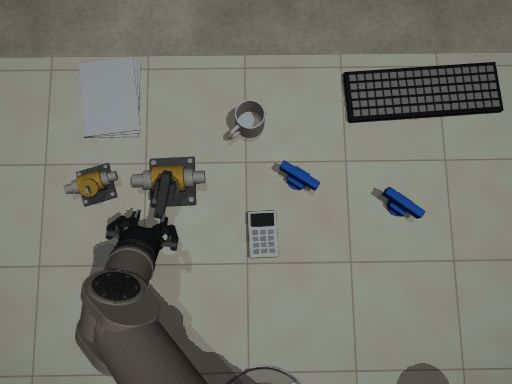

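```bash
python3 -c "
from station import *
print(get_obs()['contact_force']);print(hand_in())"
```

```text
[-0.01451313 -0.31198053 -0.55742101]
the job is handed in; nothing more can be done
None
```

The dark handle is back on the larger valve, fully home on the collar, and I handed the job in at about 23 s.

**What I did:**
- I gripped the dark handle by its wing and lifted it. The moves can't tilt the tool, so I drove the arm against its joint limits until the tool leaned about 30°. I then trimmed the lean to within about 2° of the stem.
- I measured the stem from the wrist camera as lying about 14° from the collar's x. I turned the handle to match, using its half-turn symmetry to keep joint 7 in range.
- It slid over the stem on the first try, so no searching turn was needed. I pressed it home, let go and backed off about 130 mm.

**Last checks:**
- The wing's top was about 67–68 mm above the collar. That is the fully home height; resting on the stem end it would read about 88 mm.
- The top face was within about 1° of square to the stem, and the bar lay at -16° against the stem's -14°.
- The robot was touching nothing, with wrist force under 1 N.
- The keypad and mug look unmoved in the pictures. The arm hid the jar in the last top view, but the scene view shows it in place.

**What disagreed:**
- The final press peaked at about 43 N along the axis, through the fingers. That is harder than the light press you asked for, though under the 120 N wrist limit.
- The measured centre of the bar's top sits 2–3 mm off the collar's axis. I put this down to slot play and camera error.

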